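Mirror the row of tape rolls on the dispenser stand

TASK

The next packer is left-handed and wants the tapes the other way round: move the four tape rolls with their axles from the grey storage stand to the blue dispenser stand, in reverse order, so that the roll now hanging at the left end goes into the right-hand end bay, and so on. Hang each roll with both ends of its axle resting down in the two forks of its bay, one roll to a bay.

Things in the scene. Friction and masses are not known exactly. Their poses are not given: they have to be found in the camera images.
- white_roll: large white roll of tape (92 mm across, 24 mm wide) on its own steel axle, 10 mm thick and 84 mm long, that sticks out equally on both sides; it hangs upright on the axle. Origin: middle of the axle, which is also the middle of the roll. y axis: along the axle; the roll and axle may turn about it. Loose, under 0.25 kg.
- brown_roll: brown roll of parcel tape (80 mm across, 40 mm wide) on its own steel axle, 10 mm thick and 84 mm long, that sticks out equally on both sides; it hangs upright on the axle. Origin: middle of the axle, which is also the middle of the roll. y axis: along the axle; the roll and axle may turn about it. Loose, under 0.25 kg.
- small_white_roll: small white roll of tape (48 mm across, 19 mm wide) on its own steel axle, 10 mm thick and 84 mm long, that sticks out equally on both sides; it hangs upright on the axle. Origin: middle of the axle, which is also the middle of the roll. y axis: along the axle; the roll and axle may turn about it. Loose, under 0.25 kg.
- small_black_roll: small black roll of tape (48 mm across, 19 mm wide) on its own steel axle, 10 mm thick and 84 mm long, that sticks out equally on both sides; it hangs upright on the axle. Origin: middle of the axle, which is also the middle of the roll. y axis: along the axle; the roll and axle may turn about it. Loose, under 0.25 kg.
- white_bracket: bare steel bracket, fixed on the grey storage stand, in which the white roll hangs at the start: two upright V forks 5 mm thick, 60 mm clear between them, tips 65 mm above the bench (grip a roll above that, across its width). Origin: on the bench under its middle; y: along the row, left; a hanging axle's centre is 60 mm above it.
- brown_bracket: bare steel bracket, fixed on the grey storage stand, in which the brown roll hangs at the start: two upright V forks 5 mm thick, 60 mm clear between them, tips 65 mm above the bench (grip a roll above that, across its width). Origin: on the bench under its middle; y: along the row, left; a hanging axle's centre is 60 mm above it.
- small_white_bracket: bare steel bracket, fixed on the grey storage stand, in which the small white roll hangs at the start: two upright V forks 5 mm thick, 60 mm clear between them, tips 65 mm above the bench (grip a roll above that, across its width). Origin: on the bench under its middle; y: along the row, left; a hanging axle's centre is 60 mm above it.
- small_black_bracket: bare steel bracket, fixed on the grey storage stand, in which the small black roll hangs at the start: two upright V forks 5 mm thick, 60 mm clear between them, tips 65 mm above the bench (grip a roll above that, across its width). Origin: on the bench under its middle; y: along the row, left; a hanging axle's centre is 60 mm above it.
- storage_stand: low grey plate, 100 mm deep and 372 mm long, with the four bare steel brackets in a row on it at y = +138, +46, -46, -138 mm, all full at the start; in front of or behind the blue stand. Fixed. Origin: middle of the underside, on the bench; y: along the row, positive to the robot's left (turned under 0.2 rad). 
- dispenser_stand: blue plate, 100 x 372 mm, metal forks, 39 mm toothed tear bar on the robot's side. Fixed. Origin: middle of the underside, on the bench; y: along the row, positive to the robot's left (turned under 0.2 rad). Four bays at y = +138, +46, -46, -138 mm, x = 0, each with V forks like the brackets', 45 degree sides, 23 mm wide at the mouth: an axle let down within 8 mm slides to 60 mm above the bench.
Mind the look-alikes: they are no part of the job. There is more than one size of the white_roll; the one meant has the size given above. Leave any purple look-alike of the small_white_roll alone.

How it is judged:
By the outcome, as a careful person would: the job done as asked, in the order asked, and still so for the second after the job is handed in, with the robot touching nothing.
It also fails if it takes over 106 s, if anything falls off the work surface, if the arm or the gripper's body presses on something with over 40 N, if the wrist force passes 120 N, or if a joint passes its speed limit or range.

ROBOT

A 7-joint arm with a two-finger parallel gripper is mounted at the origin on a cart in front of the work surface, level with it; the furniture and walls round the work are solid. World frame = base frame: x ahead of the robot, y to its left, z up, the work surface at z = 0. Lengths are in m, angles in rad, forces in N, time in s.
With the tool pointing down it reaches from about 0.35 to 0.9 m from the base axis. Payload 8.1 kg.
Tool frame: the origin (TCP) lies at the very end of the fingers, on their centre line; the grasp point (between the pads) lies 19 mm behind it (arm.grasp_offset is the distance from the TCP to the grasp point, in m); z points along the fingers, y is the direction in which the jaws open and shut (so a half turn about z gives the same grasp; the last joint's range is limited). The gripper opens to 92 mm and grips with 3 to 60 N. Pads are 19 mm wide; open, the fingers measure 130 mm over their backs; the gripper's body (75 mm by 190 mm) begins 47 mm behind the grasp point.
Start: joints at [-1.346, 0.434, 0.025, 1.573, -0.012, 1.134, -0.075], TCP at [0.201, 0.592, 0.227] pointing down, gripper open.
Joint ranges: [-2.62, 2.62], [-0.44, 2.09], [-1.27, 1.32], [0.08, 2.57], [-1.32, 4.46], [0.12, 2], [-2.74, 2.74]. Speed limits (rad/s): [2.22, 2.22, 3.01, 3.01, 3.14, 3.14, 3.14].

INTERFACE

Orientations are given as a rotation vector (axis times angle).
In Python, from cell import arm, eyes, workorder gives the robot as it stands.
- The arm moves only by the shell command python3 -m inch 'ROWS' [FORCE]. ROWS is JSON, a list that holds one entry, the list of rows, each a list of 5 numbers: the closure, from 0 (fully open) to 1 (shut), then the shift along the tool's x, y, z in mm, then the turn about the tool's z in degrees. A call has 1 to 12 rows; each row shifts and turns the pose as measured when the row begins, along the tool's axes as they then stand; what a row does not reach is not made up. A row lasts 1/10 s, in which the tool goes at most 50 mm and 8.59 degrees, less where a joint would pass 70% of its speed; a pose out of reach is approached as far as the arm can. A call with a gripper value outside its range is refused whole. The fingers move at their own pace and stop on an object; FORCE is the grip in N (left out, the last holds). Time passes only in rows, so rows that do not move let the fingers close. It gives the time, the measured TCP pose, the force and the opening at its end, in the units of the state.
- arm.observe(): the state, without advancing time (a new reading comes with each control period).
- eyes.get_image(name): name is "scene" or "top" or "wrist"; returns a dict with "frame" (400x640x3 uint8, blue, green, red), "intrinsics" (3x3 intrinsics, pixels), "rvec" (rotation vector, rad) and "tvec" (3), from world to camera coordinates, as OpenCV has them; the wrist camera has in their place "T_tool_cam" (4x4, takes a point from camera to tool coordinates, whose origin is the TCP and whose axes are the flange's). Camera axes: x right, y down, z forward; pixel columns grow to the right and rows downward; lengths in m; the calibration is good to about 2 mm. A picture is of the moment at which its call begins: read the wrist's pose just before it. There is no depth.
- workorder.sign_off(): hands the job in, once; it reports no verdict.
The state is a dict: "clock": time; "joints": joint angles; "dq": joint speeds; "joint_efforts": joint torques, N m; "position": TCP position; "ee_rot": TCP orientation; "force": force on the tool from outside, world axes, zero at the start; "ft_torque": the same for the moment, N m; "width": opening from 0.0 (shut) to 1.0 (fully open).
Only numpy, scipy, OpenCV 4.12 (cv2) and the standard library are available. Lean on these libraries where they do the work, as an engineer would, in place of code of your own. Each camera call takes 0.05 s, during which the arm holds its last target.

## Working session

There is one attempt and no reset: what is moved stays moved. The work goes in short steps, Python scripts to look and compute and a shell command to move; the robot and the scene stay as the last step left them, time stands still between calls to the robot, and variables do not carry over. Pictures are saved under pics/ and viewed, and the job is handed in when it is done.

```bash
ls; mkdir -p pics; python3 - <<'E'
from cell import arm, eyes, workorder
import cv2
s=arm.observe();print({k:(s[k]) for k in s})
for n in ["scene","top"]:
    d=eyes.get_image(n);cv2.imwrite(f"pics/{n}0.png",d["frame"]);print(n,d["intrinsics"],d["rvec"],d["tvec"])
d=eyes.get_image("wrist");print(d["T_tool_cam"],d["intrinsics"])
E
```

```text
pics
{'clock': 0.0, 'joints': array([-1.34557411,  0.43523401,  0.02495395,  1.57409637, -0.01164144,
        1.13401644, -0.07506694]), 'dq': array([-0.00063961, -0.00123823,  0.00110161,  0.00070474,  0.00109784,
        0.00123637, -0.00047653]), 'joint_efforts': array([-7.05934308e-04, -6.67835927e+01,  9.84759629e-01, -3.14475989e+01,
       -6.05568825e-02,  4.20987722e-02,  1.91971912e-04]), 'position': array([0.20110217, 0.59121176, 0.22593818]), 'ee_rot': array([-5.12669861e-01, -3.09931338e+00,  2.51477383e-03]), 'force': array([-0.13590718, -0.50038089, -0.32736401]), 'ft_torque': array([ 0.01922549, -0.02539343,  0.06330126]), 'width': 0.9999957989669767}
scene [[448.92815968   0.         321.60788757]
 [  0.         448.92815968 197.6014223 ]
 [  0.           0.           1.        ]] [ 2.08053654 -1.11072403  0.49506594] [-0.10325482  0.43285223  0.78927017]
top [[475.65151497   0.         320.88618798]
 [  0.         475.65151497 196.82759078]
 [  0.           0.           1.        ]] [ 2.19962325 -2.18280897  0.06420033] [0.24951622 0.55524295 1.43828242]
[[-1.27984528e-03 -9.57848413e-01 -2.87271265e-01  7.87380346e-02]
 [ 9.99998890e-01 -1.44512820e-03  3.63314747e-04  1.93955641e-04]
 [-7.63144259e-04 -2.87270481e-01  9.57849199e-01 -1.58894962e-01]
 [ 0.00000000e+00  0.00000000e+00  0.00000000e+00  1.00000000e+00]] [[317.89509917   0.         321.0472171 ]
 [  0.         317.89509917 199.50190356]
 [  0.           0.           1.        ]]
```

View pics/scene0.png

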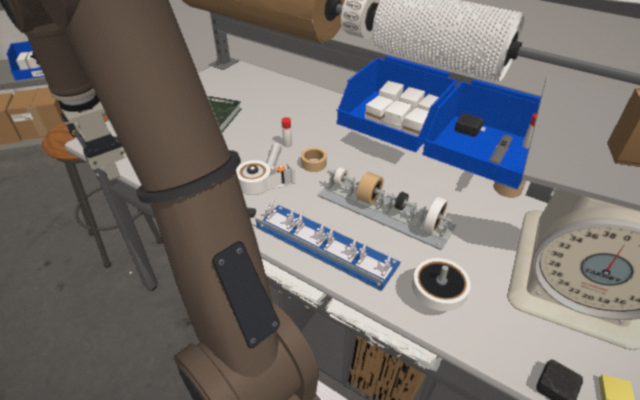

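View pics/top0.png

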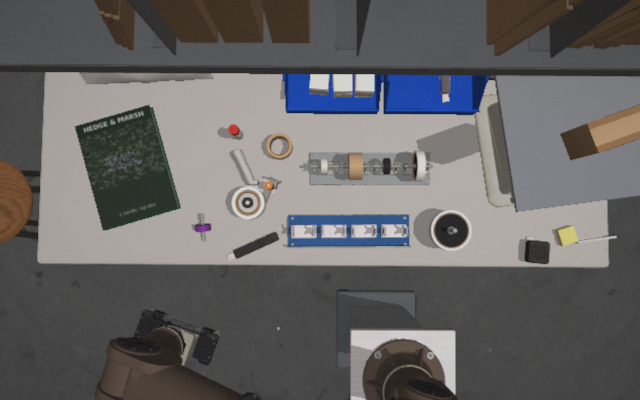

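```bash
cat > h.py <<'E'
from cell import arm, eyes
import cv2, numpy as np
from scipy.spatial.transform import Rotation as R
def cam(n):
    d=eyes.get_image(n) if n!="wrist" else None
    if n=="wrist":
        s=arm.observe(); d=eyes.get_image(n)
        Tw=np.eye(4);Tw[:3,:3]=R.from_rotvec(s["ee_rot"]).as_matrix();Tw[:3,3]=s["position"]
        W=Tw@d["T_tool_cam"]; M=np.linalg.inv(W)
        d["R"]=M[:3,:3];d["t"]=M[:3,3]
    else:
        d["R"]=R.from_rotvec(np.ravel(d["rvec"])).as_matrix();d["t"]=np.ravel(d["tvec"])
    return d
def proj(d,p):
    q=(np.asarray(p,float).reshape(-1,3)@d["R"].T+d["t"])@np.asarray(d["intrinsics"]).T
    return q[:,:2]/q[:,2:]
def pix(d,uv,z):
    uv=np.asarray(uv,float).reshape(-1,2)
    r=np.c_[uv,np.ones(len(uv))]@np.linalg.inv(d["intrinsics"]).T@d["R"]
    c=-d["R"].T@d["t"]
    k=(z-c[2])/r[:,2:]
    return c+k*r
def crop(d,x0,y0,w,h,f,name):
    cv2.imwrite("pics/"+name,cv2.resize(d["frame"][y0:y0+h,x0:x0+w],None,fx=f,fy=f,interpolation=cv2.INTER_CUBIC))
E
python3 - <<'E'
from h import *
d=cam("top");crop(d,275,140,170,120,4.7,"top1.png")
d=cam("scene");crop(d,230,150,250,160,3.2,"scene1.png")
E
```

```text
(no output)
```

View pics/top1.png

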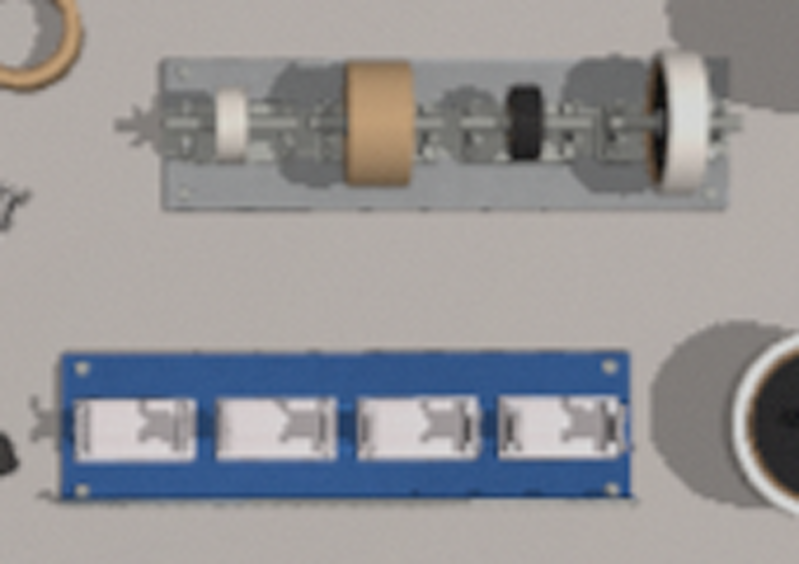

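View pics/scene1.png

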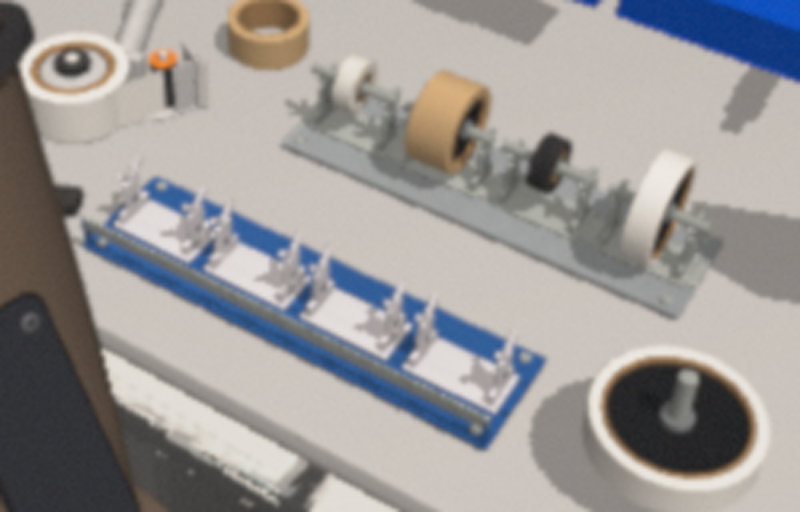

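```bash
python3 - <<'E'
from h import *
d=cam("top")
f=lambda l:np.array(l)/4.7+[275,140]-0.4
for n,l in dict(grey=[(162,58),(728,58),(728,208),(163,210)],blue=[(63,352),(630,351),(630,497),(61,499)]).items():
    p=pix(d,f(l),0.006);print(n,p.round(4).tolist(),p.mean(0).round(4))
    print(np.linalg.norm(np.diff(p,axis=0),axis=1).round(3))
    v=p[0]+p[3]-p[1]-p[2];yaw=np.arctan2(-v[0],v[1]);print("yaw",yaw)
    for y in (138,46,-46,-138):
        print((p.mean(0)[:2]+y/1e3*np.array([-np.sin(yaw),np.cos(yaw)])).round(4))
for n,uv,z in [("sw",(231,124),.084),("br",(379,123),.1),("sb",(525,122),.084),("wh",(686,121),.106)]:
    print(n,pix(d,f(uv),z).round(4))
s=arm.observe();print(R.from_rotvec(s["ee_rot"]).as_matrix().round(3))
E
```

```text
grey [[0.6929, 0.2915, 0.006], [0.6958, -0.0815, 0.006], [0.5966, -0.081, 0.006], [0.5924, 0.2899, 0.006]] [0.6444 0.1047 0.006 ]
[0.373 0.099 0.371]
yaw 0.009423801702865657
[0.6431 0.2427]
[0.644  0.1507]
[0.6449 0.0587]
[ 0.6457 -0.0333]
blue [[0.4988, 0.3544, 0.006], [0.5023, -0.0163, 0.006], [0.4072, -0.016, 0.006], [0.403, 0.3546, 0.006]] [0.4528 0.1692 0.006 ]
[0.371 0.095 0.371]
yaw 0.01031367481352493
[0.4514 0.3072]
[0.4523 0.2152]
[0.4533 0.1232]
[0.4542 0.0312]
sw [[0.6398 0.246  0.084 ]]
br [[0.6392 0.155  0.1   ]]
sb [[0.6425 0.0629 0.084 ]]
wh [[ 0.6411 -0.0327  0.106 ]]
[[-0.947  0.322 -0.   ]
 [ 0.322  0.947 -0.001]
 [-0.    -0.001 -1.   ]]
```

```bash
python3 -m inch '[[[0.5,0,0,0,-6.5],[0.5,0,0,0,-6.5],[0.5,0,0,0,-6.4],[0.5,-40,-30,0,0],[0.5,-40,-30,0,0],[0.5,-40,-30,0,0],[0.5,-40,-30,0,0],[0.5,-40,-30,0,0],[0.5,-40,-30,0,0],[0.5,-40,-30,0,0],[0.5,-40,-30,0,0]]]' 10
```

```text
clock: 1.4
position: [0.5236, 0.3651, 0.2246]
ee_rot: [0.067, -3.137, -0.005]
force: [0.6, 1.3, 1.0]
width: 0.499
```

```bash
cat >> h.py <<'E'
def go(x,y,z,yaw=0.0098):
    s=arm.observe();Rm=R.from_rotvec(s["ee_rot"]).as_matrix()
    d=np.array([x,y,z])-s["position"]
    ya=np.arctan2(Rm[1,1],Rm[0,1]);t=ya-np.pi/2-yaw
    print("t",round(s["clock"],2),"pos",s["position"].round(4),"tool delta mm",(Rm.T@d*1e3).round(1),"turn",round(np.degrees(t),2),"w",round(s["width"],3),"F",s["force"].round(1), "z",Rm[:,2].round(3))
E
python3 -c "
from h import *
go(.60,.20,.28)"
```

```text
t 1.4 pos [0.5236 0.3651 0.2246] tool delta mm [ -69.  -168.   -56.2] turn 1.9 w 0.499 F [0.6 1.3 1. ] z [-0.004  0.003 -1.   ]
```

```bash
python3 -m inch '[[[0.5,-17,-42,-14,1.9],[0.5,-17,-42,-14,0],[0.5,-17,-42,-14,0],[0.5,-17,-42,-14,0],[0.5,0,0,0,0],[0.5,0,0,0,0]]]'; python3 - <<'E'
from h import *
d=cam("wrist");cv2.imwrite("pics/w1.png",d["frame"])
go(.60,.20,.28)
np.savez("w1.npz",R=d["R"],t=d["t"],intrinsics=d["intrinsics"])
for z,p in ((.084,(.6431,.2427)),(.1,(.644,.1507)),(.084,(.6449,.0587)),(.106,(.6457,-.0333))): print(proj(d,[*p,z]).round(1))
for y in (138,46,-46,-138): print(y,proj(d,[[.4515-.0098*y/1e3,.1692+y/1e3,.065]]).round(1))
E
```

```text
clock: 2.0
position: [0.603, 0.1818, 0.2805]
ee_rot: [-0.008, -3.139, 0.003]
force: [0.5, 0.2, 0.2]
width: 0.5
t 2.05 pos [0.6034 0.1809 0.2807] tool delta mm [ 3.5 19.1  0.6] turn -0.89 w 0.501 F [ 0.4 -1.1  0.3] z [-0.001 -0.003 -1.   ]
[[372.8 209.4]]
[[293.6 215. ]]
[[216.9 211.7]]
[[128.4 219.1]]
138 [[438.2  30.7]]
46 [[351.4  32.3]]
-46 [[264.9  33.9]]
-138 [[178.7  35.4]]
```

View pics/w1.png

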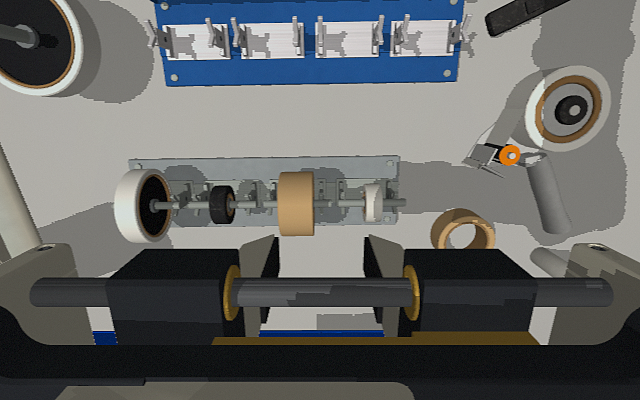

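```bash
python3 - <<'E'
import cv2
f=cv2.imread("pics/w1.png")
a=cv2.resize(f[155:245,110:420],None,fx=2.58,fy=2.58,interpolation=cv2.INTER_CUBIC)
b=cv2.resize(f[0:95,140:480],None,fx=2.35,fy=2.35,interpolation=cv2.INTER_CUBIC)
cv2.imwrite("pics/w1a.png",a);cv2.imwrite("pics/w1b.png",b)
E
```

```text
(no output)
```

View pics/w1a.png

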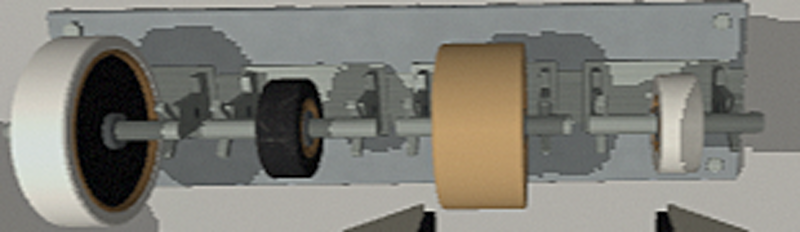

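View pics/w1b.png

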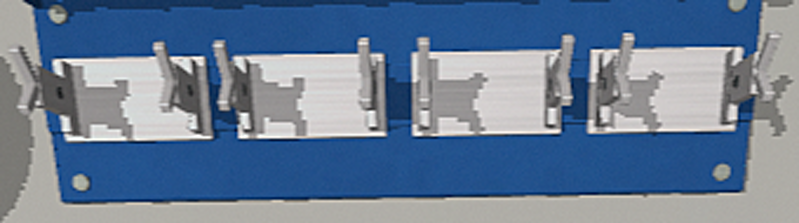

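```bash
python3 - <<'E'
from h import *
d=dict(np.load("w1.npz"))
A=lambda l:np.array(l)/2.58+[110,155]-.3
B=lambda l:np.array(l)/2.35+[140,0]-.3
print("axle ends sw L,R, br R, sb R, wh R", pix(d,A([(588,122),(765,123),(572,125),(418,129),(182,131)]),.06).round(4))
print("corners grey",pix(d,A([(48,10),(747,4),(741,180)]),.005).round(4))
print("blue back corners",pix(d,B([(62,203),(743,190)]),.005).round(4))
print("tipmids",pix(d,B([(20,78),(160,77),(219,76),(364,72),(424,70),(567,70),(629,68),(771,66)]),.065).round(4))
print("roll tops: ")
for l,z in (((678,124),.084),((481,126),.1),((283,128),.084),((38,131),.106)): print(pix(d,A(l),z).round(4))
E
```

```text
axle ends sw L,R, br R, sb R, wh R [[0.6411 0.2024 0.06  ]
 [0.6421 0.2881 0.06  ]
 [0.6426 0.1947 0.06  ]
 [0.6442 0.12   0.06  ]
 [0.6446 0.0052 0.06  ]]
corners grey [[ 0.5939 -0.083   0.005 ]
 [ 0.5929  0.2891  0.005 ]
 [ 0.6928  0.2921  0.005 ]]
blue back corners [[ 0.5003 -0.0174  0.005 ]
 [ 0.496   0.3555  0.005 ]]
tipmids [[ 0.4502 -0.001   0.065 ]
 [ 0.4502  0.0625  0.065 ]
 [ 0.45    0.0892  0.065 ]
 [ 0.4488  0.1549  0.065 ]
 [ 0.4481  0.182   0.065 ]
 [ 0.4486  0.2465  0.065 ]
 [ 0.4479  0.2744  0.065 ]
 [ 0.4475  0.3383  0.065 ]]
roll tops: 
[[0.6349 0.242  0.084 ]]
[[0.6304 0.154  0.1   ]]
[[0.6358 0.0626 0.084 ]]
[[ 0.6297 -0.0348  0.106 ]]
```

```bash
python3 -c "
from h import *
go(.6417,.2445,.12)"
```

```text
t 2.05 pos [0.6034 0.1809 0.2807] tool delta mm [-38.2  64.4 160.4] turn -0.89 w 0.501 F [ 0.4 -1.1  0.3] z [-0.001 -0.003 -1.   ]
```

```bash
python3 -m inch '[[[0.5,-13,21,25,-0.9],[0.5,-13,21,35,0],[0.5,-12,21,35,0],[0.5,0,0,35,0],[0.5,0,0,20,0],[0.5,0,0,0,0],[0.5,0,0,0,0]]]';python3 -c "
from h import *
go(.6417,.2445,.069)"
```

```text
clock: 2.75
position: [0.6382, 0.2568, 0.1246]
ee_rot: [0.035, -3.139, -0.001]
force: [-0.2, -0.6, 0.4]
width: 0.499
t 2.75 pos [0.6382 0.2568 0.1246] tool delta mm [ -3.4 -12.4  55.6] turn 0.72 w 0.499 F [-0.2 -0.6  0.4] z [-0.002  0.001 -1.   ]
```

```bash
python3 -m inch '[[[0.5,-3,-12,0,0.7],[0.5,0,0,0,0],[0.5,0,0,10,0],[0.5,0,0,0,0],[0.5,0,0,0,0]]]';python3 - <<'E'
from h import *
go(.6417,.2445,.069)
d=cam("wrist");crop(d,200,180,240,170,3.3,"w2.png")
E
```

```text
clock: 3.25
position: [0.6439, 0.2445, 0.1191]
ee_rot: [-0.014, 3.137, 0.006]
force: [0.2, -0.6, -0.8]
width: 0.496
t 3.25 pos [0.6439 0.2445 0.1191] tool delta mm [ 2.4 -0.2 50.1] turn -0.06 w 0.496 F [ 0.2 -0.6 -0.8] z [ 0.004  0.004 -1.   ]
```

View pics/w2.png

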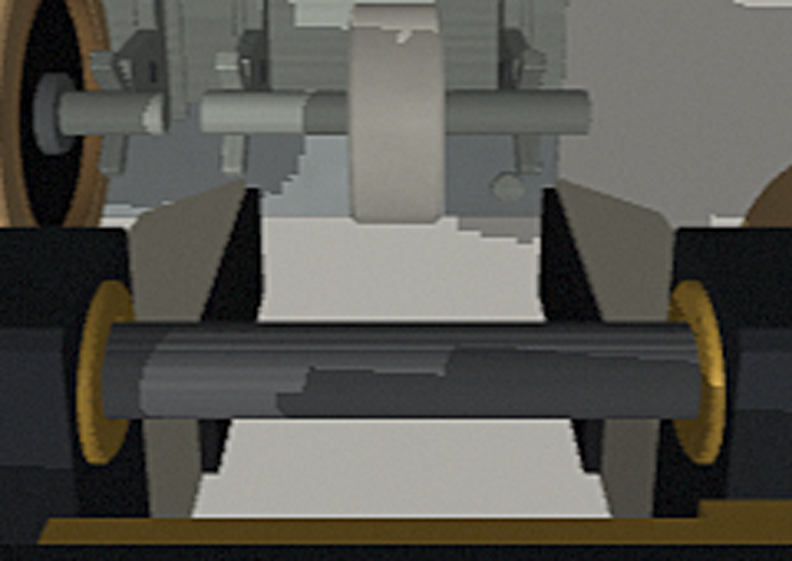

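```bash
python3 -m inch '[[[0.5,2,0,15,0],[0.5,0,0,15,0],[0.5,0,0,12,0],[0.5,0,0,0,0],[0.5,0,0,0,0]]]';python3 -c "
from h import *
go(.6417,.2445,.069)"
```

```text
clock: 3.8
position: [0.6424, 0.245, 0.0754]
ee_rot: [-0.014, 3.137, 0.006]
force: [0.3, -0.6, 0.6]
width: 0.501
t 3.8 pos [0.6424 0.245  0.0754] tool delta mm [ 0.7 -0.5  6.4] turn -0.05 w 0.501 F [ 0.3 -0.6  0.6] z [ 0.005  0.004 -1.   ]
```

```bash
python3 -m inch '[[[0.5,0,0,6.5,0],[0.5,0,0,0,0],[0.85,0,0,0,0],[0.85,0,0,0,0],[0.85,0,0,0,0],[0.85,0,0,0,0],[0.85,0,0,0,0]]]' 20;python3 -c "
from h import *
go(.6417,.2445,.069)"
```

```text
clock: 4.5
position: [0.6435, 0.2454, 0.07]
ee_rot: [-0.014, 3.134, 0.008]
force: [-0.3, 0.9, -2.1]
width: 0.208
t 4.5 pos [0.6435 0.2454 0.07  ] tool delta mm [ 1.8 -0.9  1. ] turn -0.05 w 0.208 F [-0.3  0.9 -2.1] z [ 0.007  0.005 -1.   ]
```

```bash
python3 -m inch '[[[0.9,0,0,0,0],[0.9,0,0,-15,0],[0.9,0,0,-25,0],[0.9,0,0,-35,0],[0.9,0,0,-25,0],[0.9,0,0,-5,0],[0.9,0,0,0,0]]]';python3 - <<'E'
from h import *
go(.4502,.0308,.17)
d=cam("wrist");crop(d,200,150,240,180,3.3,"w3.png")
E
```

```text
clock: 5.2
position: [0.6422, 0.2446, 0.1821]
ee_rot: [-0.014, 3.135, 0.007]
force: [0.3, -0.1, -1.3]
width: 0.205
t 5.2 pos [0.6422 0.2446 0.1821] tool delta mm [ 193.9 -212.2    9.8] turn -0.06 w 0.205 F [ 0.3 -0.1 -1.3] z [ 0.007  0.005 -1.   ]
```

View pics/w3.png

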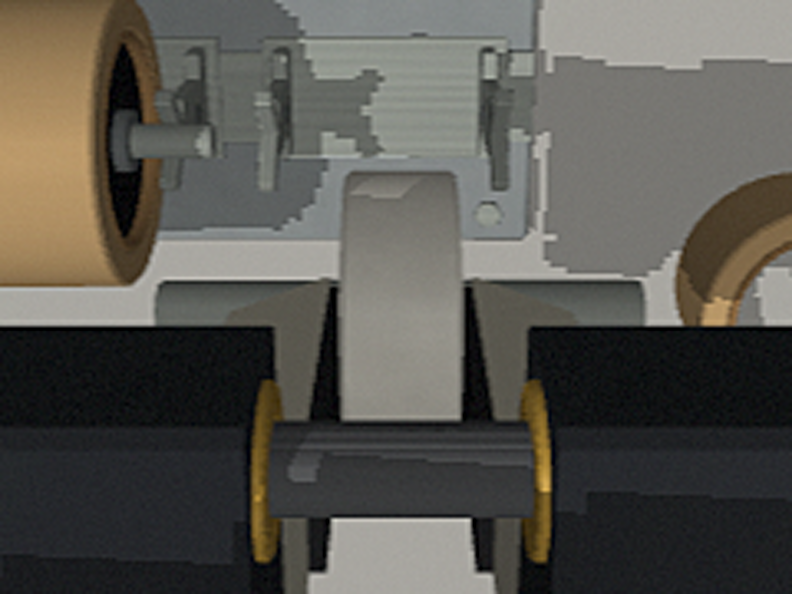

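```bash
python3 -m inch '[[[0.9,15,-15,0,0],[0.9,27,-29,0,0],[0.9,27,-29,0,0],[0.9,27,-29,0,0],[0.9,27,-29,0,0],[0.9,25,-29,0,0],[0.9,15,-15,0,0],[0.9,0,0,0,0],[0.9,0,0,0,0]]]';python3 - <<'E'
from h import *
go(.4502,.0308,.10)
E
```

```text
clock: 6.15
position: [0.4662, 0.0606, 0.1673]
ee_rot: [0.016, -3.129, 0.001]
force: [0.6, 0.6, -1.4]
width: 0.202
t 6.15 pos [0.4662 0.0606 0.1673] tool delta mm [ 15.5 -29.6  67.5] turn 0.01 w 0.202 F [ 0.6  0.6 -1.4] z [-0.013 -0.001 -1.   ]
```

```bash
python3 -m inch '[[[0.9,8,-15,0,0],[0.9,7,-14,0,0],[0.9,0,0,15,0],[0.9,0,0,15,0],[0.9,0,0,15,0],[0.9,0,0,0,0],[0.9,0,0,0,0]]]';python3 - <<'E'
from h import *
go(.4502,.0308,.08)
d=cam("wrist");crop(d,200,150,240,180,3.3,"w4.png")
E
```

```text
clock: 6.85
position: [0.4504, 0.0272, 0.1201]
ee_rot: [0.018, -3.128, 0.003]
force: [0.8, 0.3, -0.8]
width: 0.205
t 6.85 pos [0.4504 0.0272 0.1201] tool delta mm [-0.4  3.7 40.1] turn 0.1 w 0.205 F [ 0.8  0.3 -0.8] z [-0.013 -0.002 -1.   ]
```

View pics/w4.png

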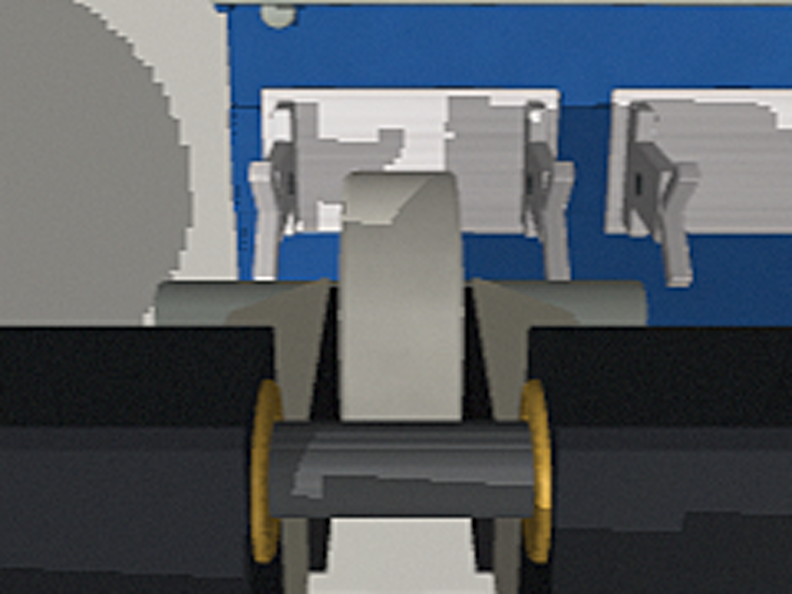

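```bash
python3 -m inch '[[[0.9,0,3.5,0,0],[0.9,0,0,12,0],[0.9,0,0,12,0],[0.9,0,0,8,0],[0.9,0,0,0,0],[0.9,0,0,0,0]]]';python3 - <<'E'
from h import *
go(.4502,.0308,.071)
E
```

```text
clock: 7.5
position: [0.4529, 0.0323, 0.0908]
ee_rot: [0.02, -3.135, 0.0]
force: [0.3, -0.6, -0.8]
width: 0.209
t 7.5 pos [0.4529 0.0323 0.0908] tool delta mm [ 2.6 -1.5 19.8] turn 0.16 w 0.209 F [ 0.3 -0.6 -0.8] z [-0.007 -0.    -1.   ]
```

```bash
python3 -m inch '[[[0.9,2.5,-1,5,0],[0.9,0,0,6,0],[0.9,0,0,4,0],[0.9,0,0,3,0],[0.9,0,0,0,0],[0.9,0,0,0,0]]]';python3 - <<'E'
from h import *
go(.4502,.0308,.071)
E
```

```text
clock: 8.1
position: [0.4507, 0.0313, 0.0723]
ee_rot: [0.02, -3.136, -0.0]
force: [-0.2, -0.1, -0.2]
width: 0.207
t 8.1 pos [0.4507 0.0313 0.0723] tool delta mm [ 0.5 -0.5  1.3] turn 0.16 w 0.207 F [-0.2 -0.1 -0.2] z [-0.005  0.    -1.   ]
```

Seat it, open, check.

```bash
python3 -m inch '[[[0.9,0,0,2,0],[0.9,0,0,0,0],[0.6,0,0,0,0],[0.6,0,0,0,0],[0.5,0,0,0,0],[0.5,0,0,-15,0],[0.5,0,0,-30,0],[0.5,0,0,-30,0],[0.5,0,0,-25,0],[0.5,0,0,0,0]]]';python3 - <<'E'
from h import *
go(.6426,.153,.16)
d=cam("wrist");crop(d,200,100,240,180,3.3,"w5.png")
E
```

```text
clock: 9.1
position: [0.4507, 0.0311, 0.1737]
ee_rot: [0.02, -3.135, 0.0]
force: [0.0, 0.7, 0.0]
width: 0.496
t 9.1 pos [0.4507 0.0311 0.1737] tool delta mm [-193.5  119.5   12.3] turn 0.16 w 0.496 F [0.  0.7 0. ] z [-0.007 -0.    -1.   ]
```

View pics/w5.png

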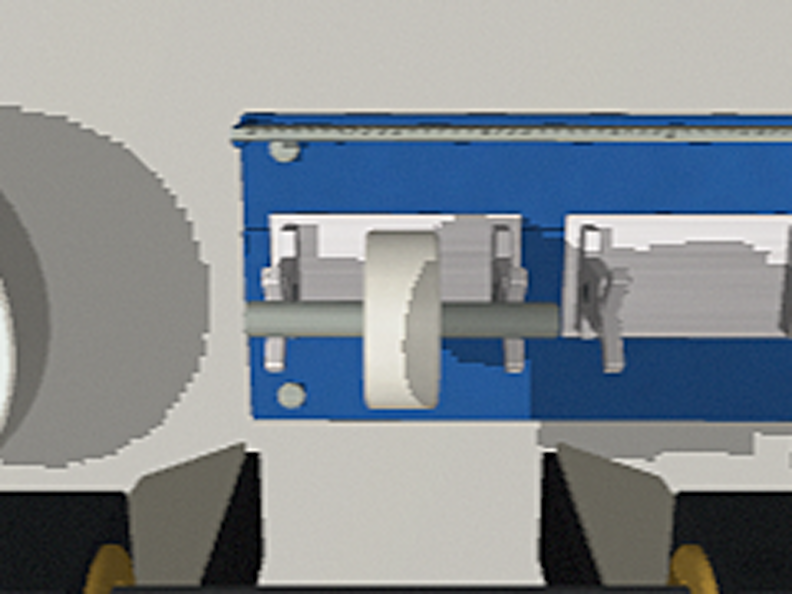

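```bash
python3 -m inch '[[[0.33,-20,10,0,0],[0.33,-35,22,0,0],[0.33,-40,25,0,0],[0.33,-40,25,0,0],[0.33,-30,18,0,0],[0.33,-15,8,0,0],[0.33,0,0,0,0],[0.33,0,0,0,0]]]';python3 - <<'E'
from h import *
go(.6426,.153,.13)
E
```

```text
clock: 9.95
position: [0.6286, 0.1435, 0.1582]
ee_rot: [0.017, -3.119, 0.006]
force: [-0.1, -0.6, -0.3]
width: 0.67
t 9.95 pos [0.6286 0.1435 0.1582] tool delta mm [-14.7   9.5  27.8] turn 0.07 w 0.67 F [-0.1 -0.6 -0.3] z [-0.023 -0.004 -1.   ]
```

```bash
python3 -m inch '[[[0.33,-14,9,0,0],[0.33,0,0,10,0],[0.33,0,0,15,0],[0.33,0,0,0,0],[0.33,0,0,0,0]]]';python3 - <<'E'
from h import *
go(.6426,.153,.076)
d=cam("wrist");crop(d,200,150,240,180,3.3,"w6.png")
E
```

```text
clock: 10.45
position: [0.6362, 0.1476, 0.1292]
ee_rot: [0.012, -3.112, 0.011]
force: [-0.2, 0.8, 0.4]
width: 0.674
t 10.45 pos [0.6362 0.1476 0.1292] tool delta mm [-8.   5.7 53. ] turn -0.12 w 0.674 F [-0.2  0.8  0.4] z [-0.029 -0.007 -1.   ]
```

View pics/w6.png

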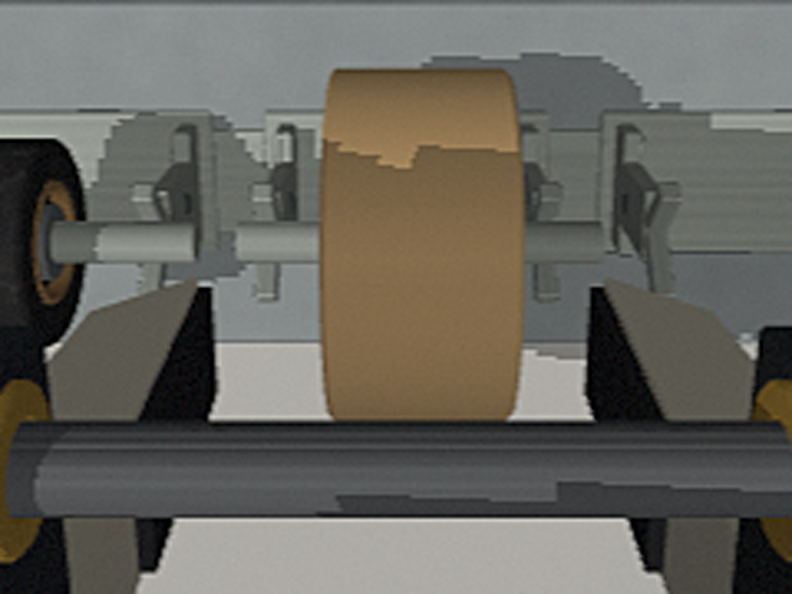

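```bash
python3 -m inch '[[[0.33,-8,5.5,0,0],[0.33,0,0,12,0],[0.33,0,0,15,0],[0.33,0,0,15,0],[0.33,0,0,8,0],[0.33,0,0,0,0],[0.33,0,0,0,0]]]';python3 - <<'E'
from h import *
go(.6426,.153,.074)
E
```

```text
clock: 11.2
position: [0.6428, 0.1529, 0.075]
ee_rot: [0.012, -3.112, 0.011]
force: [0.0, -0.0, -0.3]
width: 0.666
t 11.2 pos [0.6428 0.1529 0.075 ] tool delta mm [0.2 0.1 1. ] turn -0.13 w 0.666 F [ 0.  -0.  -0.3] z [-0.029 -0.007 -1.   ]
```

```bash
python3 -m inch '[[[0.7,0,0,0,0],[0.7,0,0,0,0],[0.7,0,0,0,0],[0.7,0,0,0,0],[0.7,0,0,0,0],[0.7,0,0,-15,0],[0.7,0,0,-25,0],[0.7,0,0,-35,0],[0.7,0,0,-25,0],[0.7,0,0,-5,0],[0.7,0,0,0,0],[0.7,0,0,0,0]]]' 25;python3 - <<'E'
from h import *
go(.4494,.122,.18)
d=cam("wrist");crop(d,200,150,240,180,3.3,"w7.png")
E
```

```text
clock: 12.4
position: [0.646, 0.1536, 0.1884]
ee_rot: [0.011, -3.114, 0.01]
force: [-0.6, -0.2, -0.3]
width: 0.432
t 12.4 pos [0.646  0.1536 0.1884] tool delta mm [196.5 -30.1  14. ] turn -0.14 w 0.432 F [-0.6 -0.2 -0.3] z [-0.027 -0.006 -1.   ]
```

View pics/w7.png

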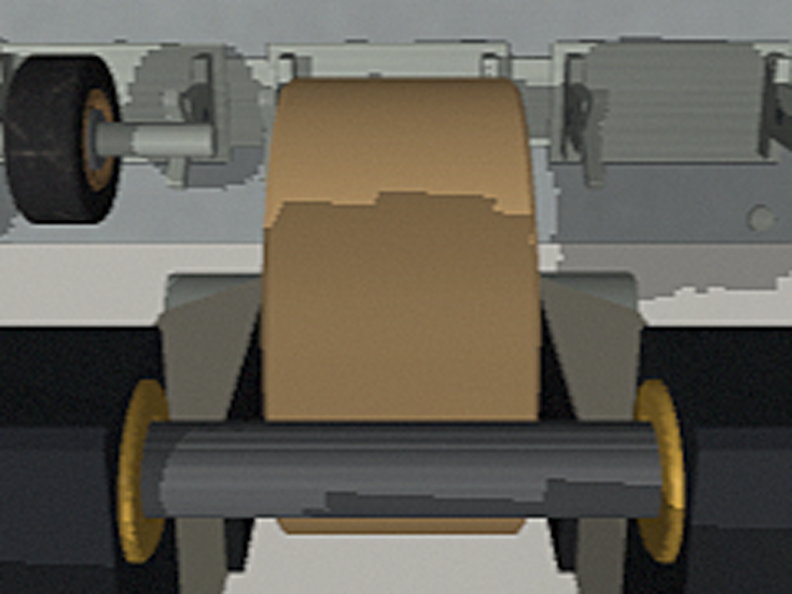

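```bash
python3 -m inch '[[[0.7,15,-3,0,0],[0.7,30,-5,0,0],[0.7,35,-6,0,0],[0.7,35,-6,0,0],[0.7,30,-5,0,0],[0.7,20,-3,0,0],[0.7,10,0,0,0],[0.7,0,0,0,0],[0.7,0,0,0,0]]]';python3 - <<'E'
from h import *
go(.4494,.122,.11)
E
```

```text
clock: 13.35
position: [0.4591, 0.1213, 0.1825]
ee_rot: [0.012, -3.097, 0.02]
force: [0.2, 1.3, -1.6]
width: 0.428
t 13.35 pos [0.4591 0.1213 0.1825] tool delta mm [ 6.4  1.8 72.8] turn -0.09 w 0.428 F [ 0.2  1.3 -1.6] z [-0.045 -0.013 -0.999]
```

```bash
python3 -m inch '[[[0.7,6,1,5,0],[0.7,0,0,15,0],[0.7,0,0,20,0],[0.7,0,0,20,0],[0.7,0,0,8,0],[0.7,0,0,0,0],[0.7,0,0,0,0]]]';python3 - <<'E'
from h import *
go(.4494,.122,.076)
d=cam("wrist");crop(d,200,150,240,180,3.3,"w8.png")
E
```

```text
clock: 14.05
position: [0.4543, 0.123, 0.1109]
ee_rot: [0.011, -3.099, 0.02]
force: [0.8, 0.3, -0.7]
width: 0.431
t 14.05 pos [0.4543 0.123  0.1109] tool delta mm [ 3.4 -0.6 35. ] turn -0.15 w 0.431 F [ 0.8  0.3 -0.7] z [-0.042 -0.013 -0.999]
```

View pics/w8.png

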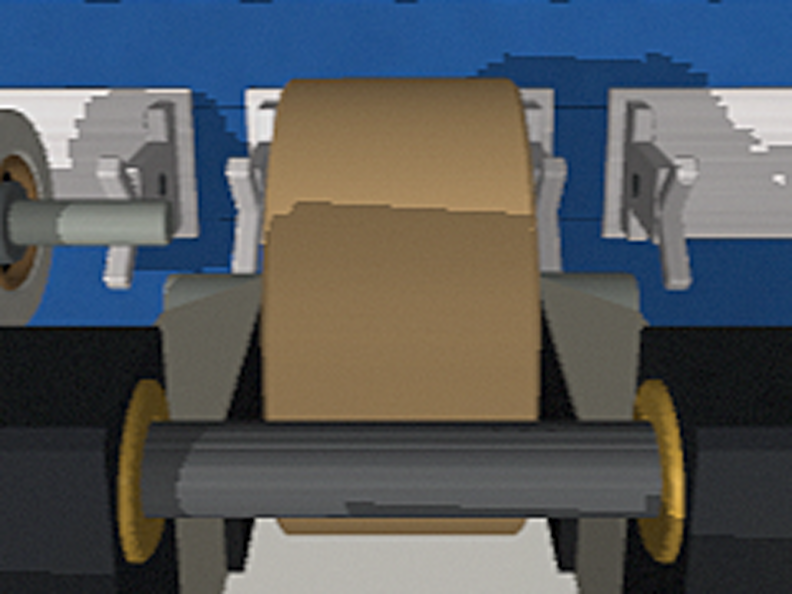

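```bash
python3 -m inch '[[[0.7,2.5,-0.5,5,0],[0.7,0,0,10,0],[0.7,0,0,10,0],[0.7,0,0,6,0],[0.7,0,0,2,0],[0.7,0,0,0,0],[0.7,0,0,0,0]]]';python3 - <<'E'
from h import *
go(.4496,.122,.075)
E
```

```text
clock: 14.8
position: [0.4513, 0.1227, 0.0769]
ee_rot: [0.011, -3.102, 0.018]
force: [-0.2, -0.0, 0.7]
width: 0.428
t 14.8 pos [0.4513 0.1227 0.0769] tool delta mm [ 1.6 -0.6  2. ] turn -0.15 w 0.428 F [-0.2 -0.   0.7] z [-0.039 -0.011 -0.999]
```

```bash
python3 -m inch '[[[0.7,0.5,0,2,0],[0.7,0,0,0,0],[0.4,0,0,0,0],[0.4,0,0,0,0],[0.4,0,0,0,0],[0.4,0,0,-15,0],[0.4,0,0,-30,0],[0.4,0,0,-35,0],[0.4,0,0,-30,0],[0.4,0,0,0,0]]]';python3 - <<'E'
from h import *
go(.6438,.061,.16)
d=cam("wrist");crop(d,200,100,240,180,3.3,"w9.png")
E
```

```text
clock: 15.8
position: [0.456, 0.1239, 0.1894]
ee_rot: [0.01, -3.104, 0.017]
force: [0.4, 0.5, 0.1]
width: 0.6
t 15.8 pos [0.456  0.1239 0.1894] tool delta mm [-188.4  -63.8   23. ] turn -0.17 w 0.6 F [0.4 0.5 0.1] z [-0.038 -0.011 -0.999]
```

View pics/w9.png

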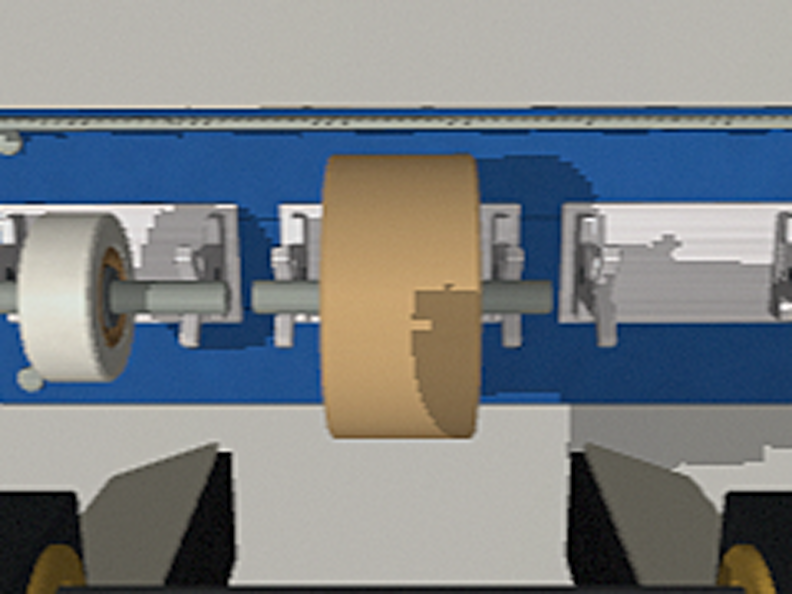

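```bash
python3 -m inch '[[[0.5,-15,-5,0,0],[0.5,-25,-9,0,0],[0.5,-30,-10,0,0],[0.5,-30,-10,0,0],[0.5,-30,-10,0,0],[0.5,-25,-8,5,0],[0.5,-15,-4,5,0],[0.5,0,0,5,0],[0.5,0,0,0,0],[0.5,0,0,0,0]]]';python3 - <<'E'
from h import *
go(.6438,.061,.12)
E
```

```text
clock: 16.85
position: [0.6235, 0.0661, 0.1519]
ee_rot: [0.015, -3.085, 0.024]
force: [-0.9, 0.3, 0.2]
width: 0.501
t 16.85 pos [0.6235 0.0661 0.1519] tool delta mm [-22.   -4.8  30.8] turn 0.02 w 0.501 F [-0.9  0.3  0.2] z [-0.056 -0.016 -0.998]
```

```bash
python3 -m inch '[[[0.5,-11,-2.5,5,0],[0.5,-10,-2,10,0],[0.5,0,0,12,0],[0.5,0,0,0,0],[0.5,0,0,0,0]]]';python3 - <<'E'
from h import *
go(.6445,.061,.069)
d=cam("wrist");crop(d,200,150,240,180,3.3,"w10.png")
E
```

```text
clock: 17.35
position: [0.6431, 0.0624, 0.1214]
ee_rot: [0.018, -3.085, 0.023]
force: [0.3, 0.4, 1.2]
width: 0.504
t 17.35 pos [0.6431 0.0624 0.1214] tool delta mm [-4.3 -0.6 52.2] turn 0.13 w 0.504 F [0.3 0.4 1.2] z [-0.057 -0.015 -0.998]
```

View pics/w10.png

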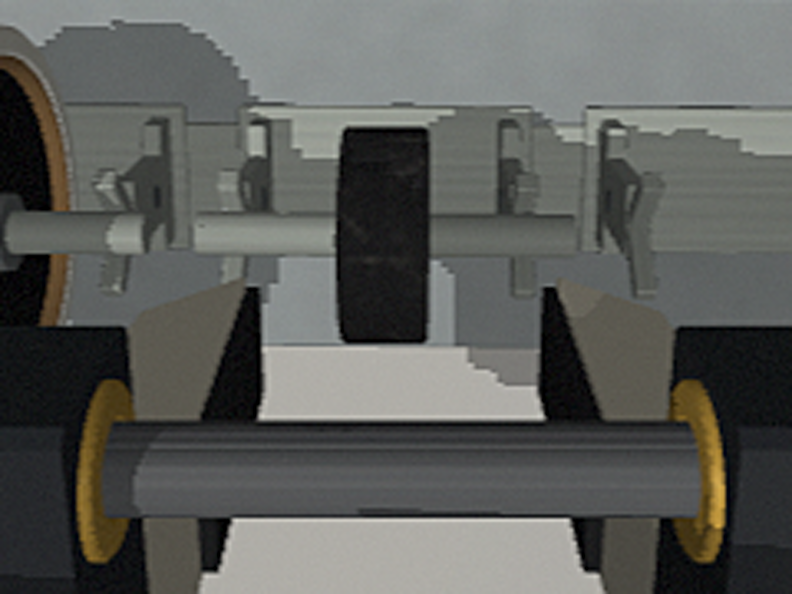

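```bash
python3 -m inch '[[[0.5,-4,-2.5,5,0],[0.5,0,0,15,0],[0.5,0,0,15,0],[0.5,0,0,12,0],[0.5,0,0,3,0],[0.5,0,0,0,0],[0.5,0,0,0,0]]]';python3 - <<'E'
from h import *
go(.6445,.059,.069)
E
```

```text
clock: 18.1
position: [0.644, 0.059, 0.0674]
ee_rot: [0.018, -3.085, 0.023]
force: [0.1, -0.3, -0.1]
width: 0.501
t 18.1 pos [0.644  0.059  0.0674] tool delta mm [-0.4 -0.  -1.6] turn 0.15 w 0.501 F [ 0.1 -0.3 -0.1] z [-0.057 -0.015 -0.998]
```

```bash
python3 -m inch '[[[0.9,0,0,-1,0],[0.9,0,0,0,0],[0.9,0,0,0,0],[0.9,0,0,0,0],[0.9,0,0,0,0],[0.9,0,0,-15,0],[0.9,0,0,-25,0],[0.9,0,0,-35,0],[0.9,0,0,-25,0],[0.9,0,0,-5,0],[0.9,0,0,0,0],[0.9,0,0,0,0]]]' 20;python3 - <<'E'
from h import *
go(.4484,.2143,.18)
d=cam("wrist");crop(d,200,150,240,180,3.3,"w11.png")
E
```

```text
clock: 19.3
position: [0.6507, 0.0607, 0.1827]
ee_rot: [0.018, -3.088, 0.022]
force: [-0.1, -0.3, -1.4]
width: 0.204
t 19.3 pos [0.6507 0.0607 0.1827] tool delta mm [200.1 156.1  11.3] turn 0.14 w 0.204 F [-0.1 -0.3 -1.4] z [-0.053 -0.014 -0.998]
```

View pics/w11.png

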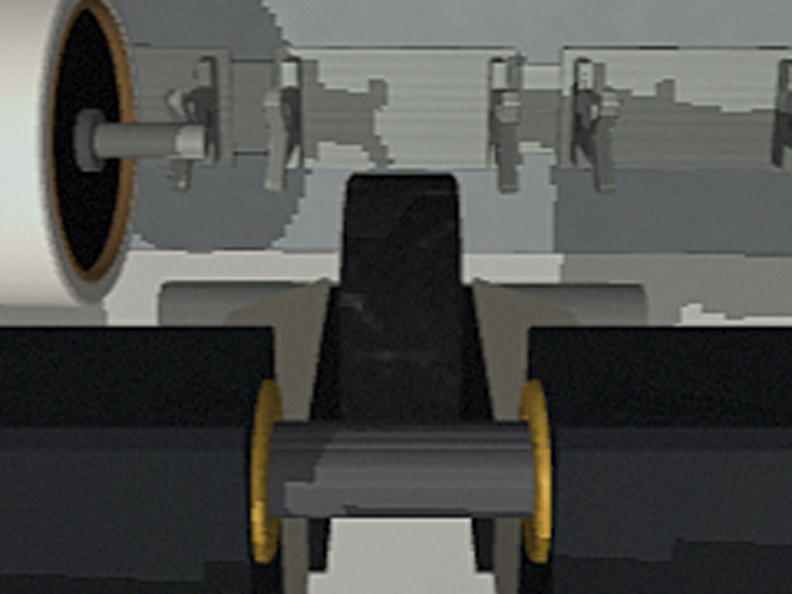

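```bash
python3 -m inch '[[[0.9,15,12,0,0],[0.9,25,20,0,0],[0.9,30,23,0,0],[0.9,30,23,2,0],[0.9,30,23,2,0],[0.9,28,23,2,0],[0.9,18,14,2,0],[0.9,8,6,0,0],[0.9,0,0,0,0],[0.9,0,0,0,0]]]';python3 - <<'E'
from h import *
go(.4484,.2143,.11)
E
```

```text
clock: 20.35
position: [0.4524, 0.2026, 0.1712]
ee_rot: [0.015, -3.07, 0.036]
force: [0.2, 0.1, -0.3]
width: 0.205
t 20.35 pos [0.4524 0.2026 0.1712] tool delta mm [-0.4 13.2 61.1] turn 0.04 w 0.205 F [ 0.2  0.1 -0.3] z [-0.071 -0.024 -0.997]
```

```bash
python3 -m inch '[[[0.9,0,7,5,0],[0.9,0,6,15,0],[0.9,0,0,18,0],[0.9,0,0,15,0],[0.9,0,0,6,0],[0.9,0,0,0,0],[0.9,0,0,0,0]]]';python3 - <<'E'
from h import *
go(.4484,.2143,.07)
d=cam("wrist");crop(d,200,150,240,180,3.3,"w12.png")
E
```

```text
clock: 21.05
position: [0.4554, 0.2113, 0.1085]
ee_rot: [-0.002, -3.074, 0.038]
force: [-0.2, -0.2, -0.6]
width: 0.204
t 21.05 pos [0.4554 0.2113 0.1085] tool delta mm [ 4.4  4.  38.8] turn -0.6 w 0.204 F [-0.2 -0.2 -0.6] z [-0.067 -0.024 -0.997]
```

View pics/w12.png

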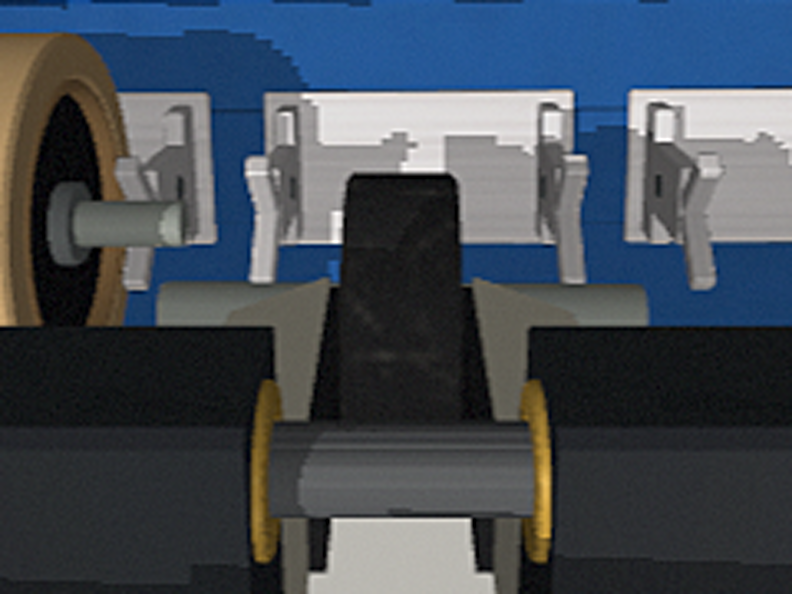

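```bash
python3 -m inch '[[[0.9,4,4,5,-0.6],[0.9,0,0,10,0],[0.9,0,0,10,0],[0.9,0,0,7,0],[0.9,0,0,3,0],[0.9,0,0,0,0],[0.9,0,0,0,0]]]';python3 - <<'E'
from h import *
go(.4484,.2143,.068)
E
```

```text
clock: 21.8
position: [0.4492, 0.2153, 0.0718]
ee_rot: [0.015, -3.076, 0.035]
force: [-0.4, -0.1, -0.5]
width: 0.204
t 21.8 pos [0.4492 0.2153 0.0718] tool delta mm [ 0.6 -0.9  3.9] turn 0.05 w 0.204 F [-0.4 -0.1 -0.5] z [-0.065 -0.023 -0.998]
```

```bash
python3 -m inch '[[[0.9,0,-1,3,0],[0.9,0,0,0,0],[0.9,0,0,0,0],[0.55,0,0,0,0],[0.55,0,0,0,0],[0.55,0,0,0,0],[0.55,0,0,-15,0],[0.55,0,0,-30,0],[0.55,0,0,-35,0],[0.55,0,0,-30,0],[0.5,0,0,0,0]]]';python3 - <<'E'
from h import *
go(.6447,-.032,.18)
d=cam("wrist");crop(d,200,100,240,180,3.3,"w13.png")
E
```

```text
clock: 22.9
position: [0.4574, 0.2168, 0.1831]
ee_rot: [0.014, -3.077, 0.034]
force: [-0.2, 0.7, -1.0]
width: 0.486
t 22.9 pos [0.4574 0.2168 0.1831] tool delta mm [-184.9 -250.6   -3.3] turn 0.02 w 0.486 F [-0.2  0.7 -1. ] z [-0.064 -0.022 -0.998]
```

View pics/w13.png

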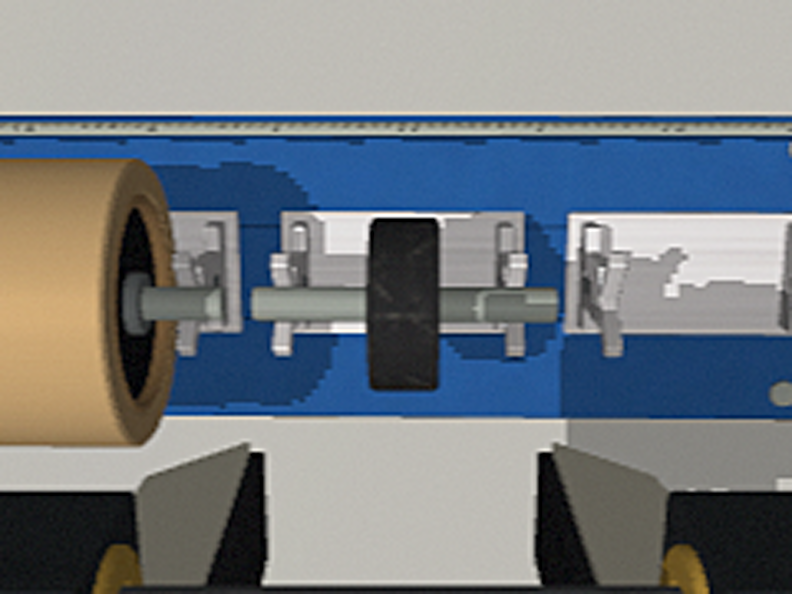

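```bash
python3 -m inch '[[[0.45,-12,-16,0,0],[0.45,-20,-27,0,0],[0.45,-23,-31,0,0],[0.45,-23,-31,0,0],[0.45,-23,-31,0,0],[0.45,-23,-31,0,0],[0.45,-20,-31,0,0],[0.45,-15,-20,0,0],[0.45,-8,-10,0,0],[0.45,0,0,0,0],[0.45,0,0,0,0]]]';python3 - <<'E'
from h import *
go(.6447,-.033,.14)
E
```

```text
clock: 24.05
position: [0.6244, -0.0165, 0.1602]
ee_rot: [0.025, -3.057, 0.04]
force: [-1.1, -0.4, -0.2]
width: 0.549
t 24.05 pos [ 0.6244 -0.0165  0.1602] tool delta mm [-21.7 -16.3  18.9] turn 0.43 w 0.549 F [-1.1 -0.4 -0.2] z [-0.084 -0.027 -0.996]
```

```bash
python3 -m inch '[[[0.45,-10,-8,3,0.4],[0.45,-11,-8,6,0],[0.45,0,0,5,0],[0.45,0,0,0,0],[0.45,0,0,0,0]]]';python3 - <<'E'
from h import *
go(.6455,-.033,.075)
d=cam("wrist");crop(d,200,150,240,180,3.3,"w14.png")
E
```

```text
clock: 24.55
position: [0.6447, -0.0288, 0.143]
ee_rot: [0.022, -3.056, 0.037]
force: [-0.6, 0.7, -0.1]
width: 0.553
t 24.55 pos [ 0.6447 -0.0288  0.143 ] tool delta mm [-6.6 -2.6 67.8] turn 0.34 w 0.553 F [-0.6  0.7 -0.1] z [-0.085 -0.025 -0.996]
```

View pics/w14.png

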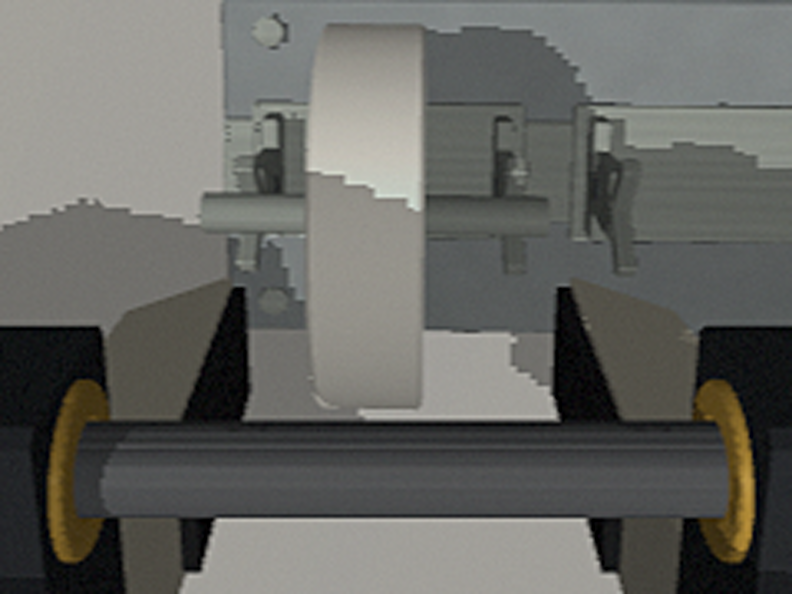

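```bash
python3 -m inch '[[[0.45,-5,-5.5,5,0.3],[0.45,-1,0,8,0],[0.45,0,0,10,0],[0.45,0,0,8,0],[0.45,0,0,0,0],[0.45,0,0,0,0]]]';python3 - <<'E'
from h import *
go(.6455,-.036,.075)
d=cam("wrist");crop(d,200,150,240,180,3.3,"w15.png")
E
```

```text
clock: 25.2
position: [0.6476, -0.0348, 0.1087]
ee_rot: [0.015, -3.055, 0.037]
force: [0.2, 0.4, 0.1]
width: 0.546
t 25.2 pos [ 0.6476 -0.0348  0.1087] tool delta mm [-0.8 -0.4 33.8] turn 0.05 w 0.546 F [0.2 0.4 0.1] z [-0.086 -0.024 -0.996]
```

View pics/w15.png

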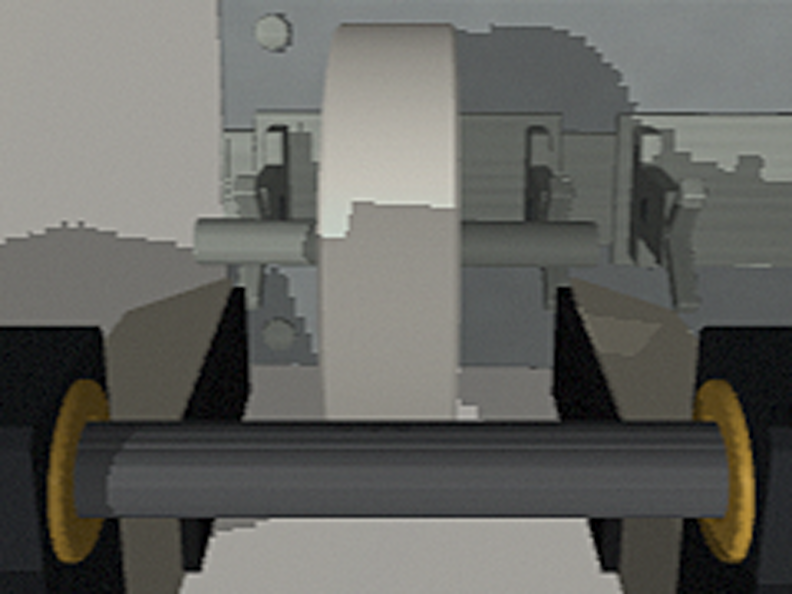

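```bash
python3 -m inch '[[[0.45,-1,-1,8,0],[0.45,0,0,12,0],[0.45,0,0,10,0],[0.45,0,0,3,0],[0.45,0,0,0,0],[0.45,0,0,0,0]]]';python3 - <<'E'
from h import *
go(.6455,-.0365,.075)
E
```

```text
clock: 25.85
position: [0.6455, -0.0366, 0.0728]
ee_rot: [0.015, -3.055, 0.037]
force: [-0.2, 0.4, -0.0]
width: 0.549
t 25.85 pos [ 0.6455 -0.0366  0.0728] tool delta mm [ 0.1  0.1 -2.2] turn 0.06 w 0.549 F [-0.2  0.4 -0. ] z [-0.086 -0.024 -0.996]
```

```bash
python3 -m inch '[[[0.9,0,0,-1,0],[0.9,0,0,0,0],[0.9,0,0,0,0],[0.9,0,0,0,0],[0.9,0,0,0,0],[0.9,0,0,-15,0],[0.9,0,0,-30,0],[0.9,0,0,-40,0],[0.9,0,0,-35,0],[0.9,0,0,-10,0],[0.9,0,0,0,0],[0.9,0,0,0,0]]]' 25;python3 - <<'E'
from h import *
go(.4477,.3064,.19)
d=cam("wrist");crop(d,200,150,240,180,3.3,"w16.png")
E
```

```text
clock: 27.05
position: [0.6566, -0.0332, 0.212]
ee_rot: [0.015, -3.055, 0.037]
force: [-1.1, -0.3, -1.9]
width: 0.256
t 27.05 pos [ 0.6566 -0.0332  0.212 ] tool delta mm [203.3 342.3  31.5] turn 0.06 w 0.256 F [-1.1 -0.3 -1.9] z [-0.086 -0.024 -0.996]
```

View pics/w16.png

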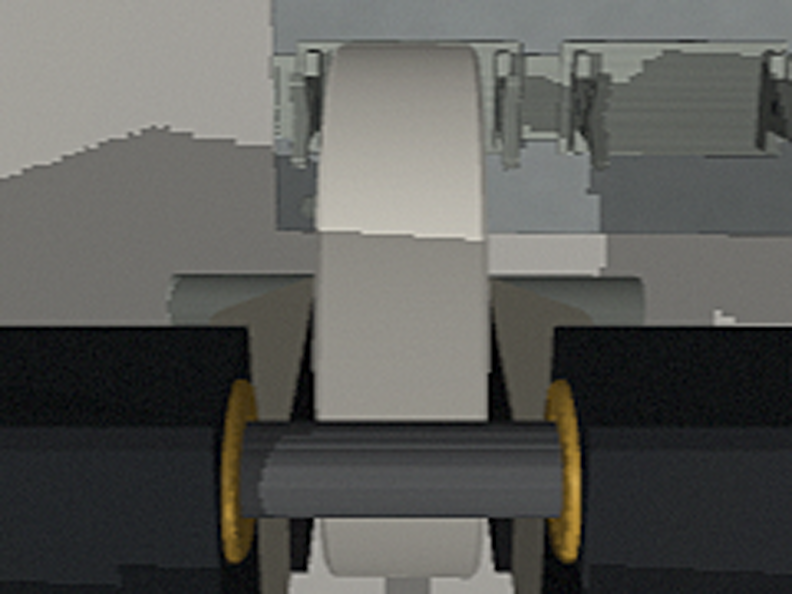

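```bash
python3 -m inch '[[[0.9,12,18,1,0],[0.9,20,32,1,0],[0.9,22,36,1,0],[0.9,22,36,2,0],[0.9,22,36,2,0],[0.9,22,36,2,0],[0.9,22,36,2,0],[0.9,20,32,2,0],[0.9,12,22,0,0],[0.9,6,12,0,0],[0.9,0,0,0,0],[0.9,0,0,0,0]]]';python3 - <<'E'
from h import *
go(.4477,.3064,.15)
E
```

```text
clock: 28.3
position: [0.4562, 0.2645, 0.1885]
ee_rot: [0.009, -3.026, 0.059]
force: [-0.2, -1.0, -2.2]
width: 0.251
t 28.3 pos [0.4562 0.2645 0.1885] tool delta mm [ 3.9 43.4 37.6] turn -0.1 w 0.251 F [-0.2 -1.  -2.2] z [-0.114 -0.039 -0.993]
```

```bash
python3 -m inch '[[[0.9,1,14,3,0],[0.9,1,14,5,0],[0.9,0,10,8,0],[0.9,0,3,10,0],[0.9,0,0,8,0],[0.9,0,0,0,0],[0.9,0,0,0,0]]]';python3 - <<'E'
from h import *
go(.449,.3069,.074)
d=cam("wrist");crop(d,200,150,240,180,3.3,"w17.png")
E
```

```text
clock: 29.0
position: [0.4523, 0.3028, 0.1484]
ee_rot: [-0.002, -3.025, 0.063]
force: [0.3, -0.6, -1.3]
width: 0.25
t 29.0 pos [0.4523 0.3028 0.1484] tool delta mm [-5.3  7.2 74. ] turn -0.51 w 0.25 F [ 0.3 -0.6 -1.3] z [-0.115 -0.041 -0.992]
```

View pics/w17.png

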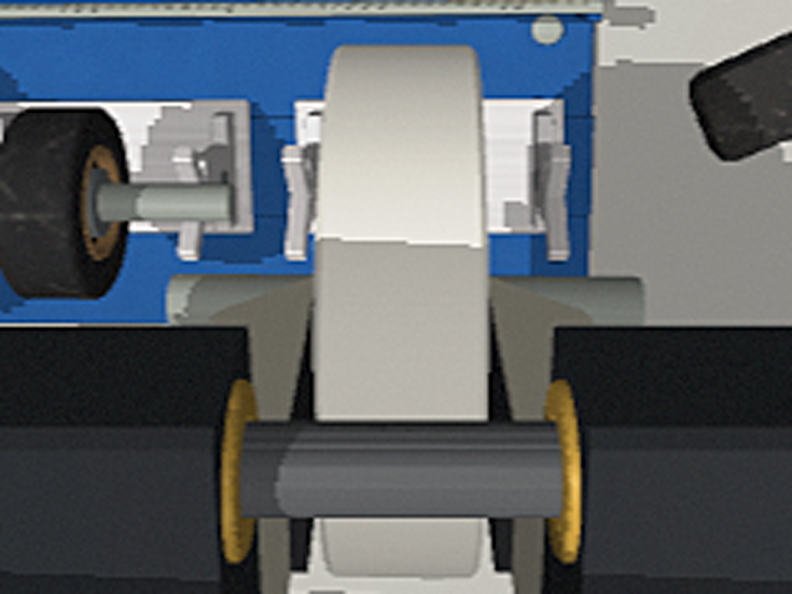

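```bash
python3 -m inch '[[[0.9,-2.5,4,5,-0.5],[0.9,-2.5,3,10,0],[0.9,0,0,12,0],[0.9,0,0,10,0],[0.9,0,0,3,0],[0.9,0,0,0,0],[0.9,0,0,0,0]]]';python3 - <<'E'
from h import *
go(.449,.3069,.074)
d=cam("wrist");crop(d,200,150,240,180,3.3,"w18.png")
E
```

```text
clock: 29.75
position: [0.453, 0.3077, 0.1043]
ee_rot: [0.01, -3.025, 0.063]
force: [0.8, 0.3, -1.7]
width: 0.254
t 29.75 pos [0.453  0.3077 0.1043] tool delta mm [ 0.4  0.4 30.6] turn -0.04 w 0.254 F [ 0.8  0.3 -1.7] z [-0.115 -0.042 -0.992]
```

View pics/w18.png

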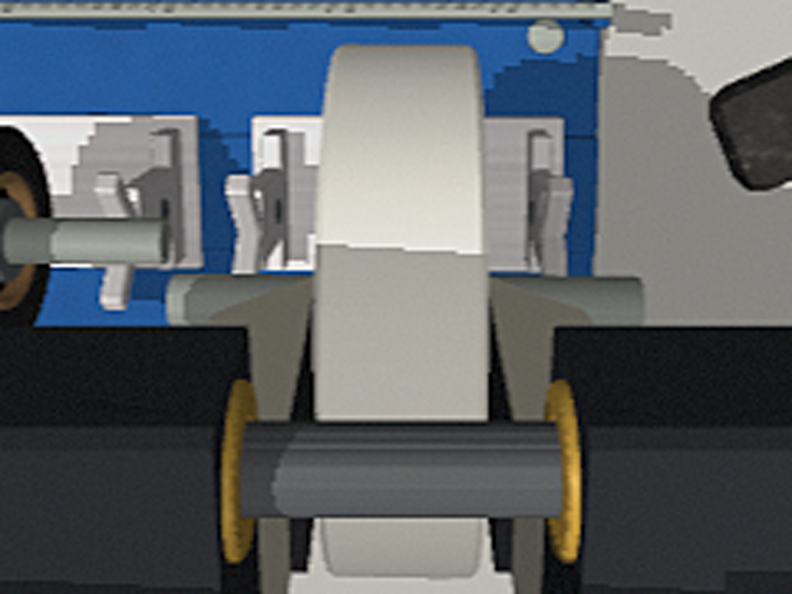

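```bash
python3 -m inch '[[[0.9,0.3,0.4,8,0],[0.9,0,0,8,0],[0.9,0,0,7,0],[0.9,0,0,4,0],[0.9,0,0,0,0],[0.9,0,0,0,0]]]';python3 - <<'E'
from h import *
go(.449,.3069,.074)
E
```

```text
clock: 30.4
position: [0.4496, 0.3072, 0.0757]
ee_rot: [0.01, -3.026, 0.061]
force: [-0.2, -0.2, -1.0]
width: 0.257
t 30.4 pos [0.4496 0.3072 0.0757] tool delta mm [ 0.4 -0.2  1.8] turn -0.05 w 0.257 F [-0.2 -0.2 -1. ] z [-0.114 -0.041 -0.993]
```

```bash
python3 -m inch '[[[0.9,0,0,1,0],[0.9,0,0,0,0],[0.5,0,0,0,0],[0.5,0,0,0,0],[0.45,0,0,0,0],[0.45,0,0,-15,0],[0.45,0,0,-30,0],[0.45,0,0,-35,0],[0.45,0,0,-35,0],[0.45,0,0,-10,0],[0.45,0,0,0,0]]]';python3 - <<'E'
from h import *
go(.449,.3069,.2)
d=cam("wrist");cv2.imwrite("pics/w19.png",d["frame"])
d=cam("top");crop(d,275,140,170,120,4.7,"top2.png")
d=cam("scene");crop(d,230,150,250,160,3.2,"scene2.png")
E
```

```text
clock: 31.5
position: [0.4643, 0.3126, 0.2039]
ee_rot: [0.01, -3.027, 0.061]
force: [-0.0, 0.6, -0.7]
width: 0.552
t 31.5 pos [0.4643 0.3126 0.2039] tool delta mm [14.8 -5.4  5.8] turn -0.04 w 0.552 F [-0.   0.6 -0.7] z [-0.114 -0.04  -0.993]
```

View pics/w19.png

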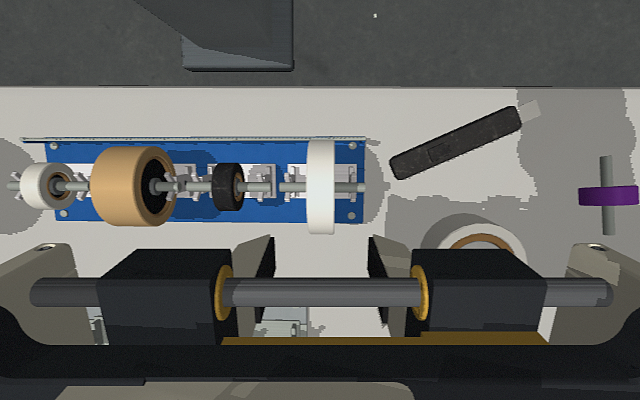

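View pics/scene2.png

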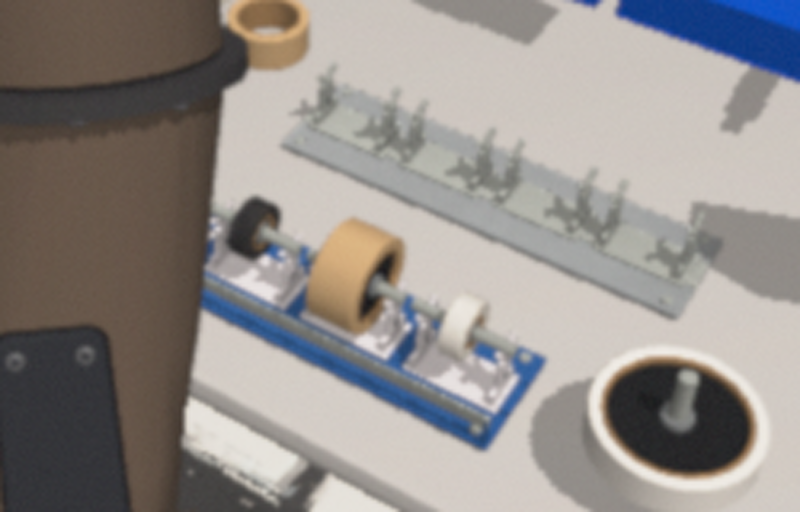

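View pics/top2.png

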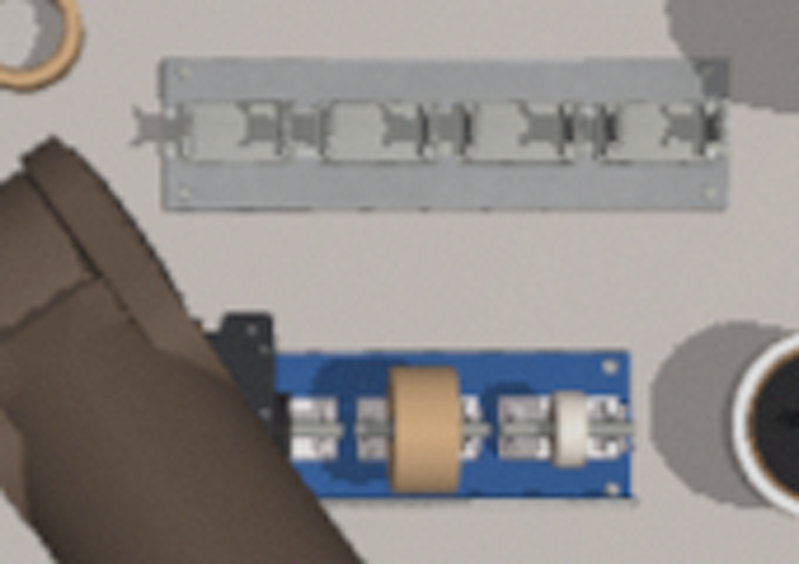

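```bash
python3 - <<'E'
import cv2
f=cv2.imread("pics/w19.png")
cv2.imwrite("pics/w19a.png",cv2.resize(f[130:240,180:380],None,fx=4,fy=4,interpolation=cv2.INTER_CUBIC))
E
```

```text
(no output)
```

View pics/w19a.png

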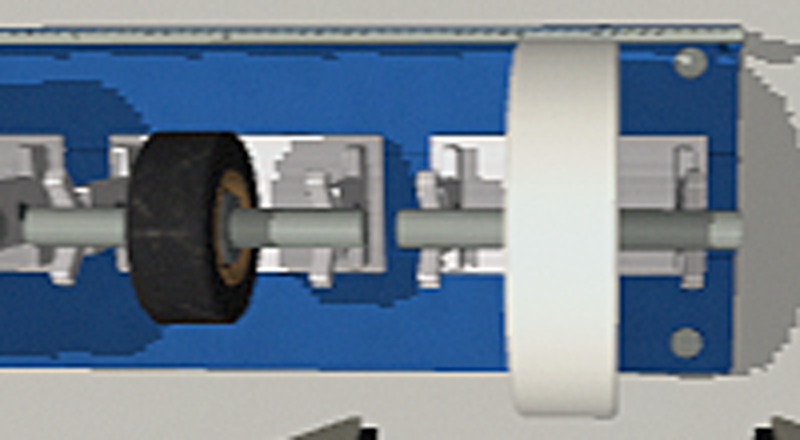

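All four axles rest in both forks of their bays, the storage stand is empty and the gripper is clear.

```bash
python3 -c "
from cell import workorder
print(workorder.sign_off())"
```

```text
the job is handed in; nothing more can be done
None
```

All four rolls are now on the blue dispenser stand in reverse order, and I handed the job in at about 31.6 s of the 106 s allowed. From the robot's left the bays hold white, small black, brown and small white.

- **Seating:** the last wrist picture showed the white and small black axles resting in both forks of their bays. The brown and small white axles looked level and seated in close-ups taken right after each was placed. In the last scene and top pictures both were still in their bays.
- **Surroundings:** the storage brackets are empty, and the gripper was raised clear and touching nothing. I did not touch the look-alikes: the purple roll, the loose tapes and the larger white roll.
- **Which white roll:** I did not measure its 92 mm diameter. I took it as the one hanging on the storage stand, and it measured about 23.5 mm wide in the jaws against the 24 mm given.
- **Small disagreements:**
  - The small white axle sits about 2.5 mm off the middle of its bay, still well over both forks.
  - Two pick positions were about 2–4 mm off along the row, and I corrected them from the wrist pictures.
  - The tool's tilt grew to about 7° by the end, which caused no problem at the last placing.
- **Forces:** readings, taken only at the end of each move, stayed around 2 N or less.

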